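# Lay out a stripped gear unit for reassembly

## Robot

A 6-joint arm with a two-finger parallel gripper is mounted at the origin on the work surface. World frame = base frame: x ahead of the robot, y to its left, z up, the work surface at z = 0. Lengths are in m, angles in rad, forces in N, time in s.
With the tool pointing down it reaches from about 0.425 to 0.95 m from the base axis. Payload 3.5 kg.
Tool frame: the origin (TCP) lies midway between the tips of the shut fingers; the grasp point (between the pads) lies 19 mm behind it; z points along the fingers, y is the line along which they close (so a half turn about z gives the same grasp; the last joint's range is limited). The gripper opens to 85 mm and grips with 20 to 120 N. Pads are 22 mm wide; open, the fingers measure 114 mm over their backs; the gripper's body (76 mm by 85 mm) begins 54 mm behind the grasp point. The pads swing forward as they close: fully open they stand 13 mm farther back than shut.
Start: joints at [-1.395, 0.286, 1.577, -0, 1.279, -0.15], TCP at [0.216, -0.639, 0.205] pointing down, gripper open.
Joint ranges: [-2.77, 2.77], [-0.9, 2.22], [0.21, 2.48], [-1.53, 4.67], [0.24, 2.81], [-2.84, 2.84]. Speed limits (rad/s): [2.79, 2.79, 3.14, 3.14, 3.14, 3.14].

## Interface

Orientations are given as a unit quaternion [x, y, z, w].
In Python, from bench import move_pose, movel, goto_joints, command_gripper, hold, inverse_kinematics, read_state, read_camera, camera_params, PlanningError, finish_job gives the robot as it stands. Calls block until the motion is done:
- move_pose(position, orientation): joint-space move of the TCP to a pose.
- movel(position, orientation=None, vel=0.15): straight line of the TCP; orientation=None keeps the orientation; vel is the mean speed in m/s.
- goto_joints(angles): joint-space move.
- command_gripper(opening, newtons=None): finger opening in m; newtons is the grip in N (None keeps the last); returns when the fingers have stopped.
- hold(seconds).
- inverse_kinematics(position, orientation): joint angles nearest the present ones, or None.
- read_state(): the state.
- read_camera(name): name is "scene" or "side" or "wrist"; returns the picture (480x640x3 uint8, red, green, blue); there is no depth.
- camera_params(name): a dict with "camera_matrix" (3x3 intrinsics, pixels), "dist" ([k1, k2, p1, p2, k3] as OpenCV has them; the pictures are not rectified), "cam_to_world" (4x4, takes a point from camera to world coordinates). Camera axes: x right, y up, looking along -z (the intrinsics and any distortion apply to the point x, -y, -z); pixel columns grow to the right and rows downward; lengths in m; the calibration is good to about 2 mm. A picture is of the moment at which its call begins: read the wrist's pose just before it. camera_params takes no time and is no camera call; for the wrist camera it gives the pose at the moment of the call.
A pose or a line that the arm cannot do raises PlanningError and nothing moves.
- finish_job(): hands the job in; it is judged then, once.
The state is a dict: "clock": time; "joints": joint angles; "qvel": joint speeds; "effort": joint torques, N m; "position": TCP position; "eef_rot": TCP orientation; "wrist_force": force on the tool from outside, world axes, zero at the start; "wrist_torque": the same for the moment, N m; "gripper_width": finger opening in m; "grip_force": force on a finger pad.
Only numpy, scipy, OpenCV 4.12 (cv2) and the standard library are available. Lean on these libraries where they do the work, as an engineer would, in place of code of your own. Each camera call takes 0.05 s, during which the arm holds its last target. There are 200 camera calls.

## Task

Lay out the stripped gear parts upright on the three cork pads between the gear housing and the V-block, each in the middle of its pad: the flanged hub on the pad beside the housing, the plain sleeve on the pad beside the V-block, and the gear, stem up, on the middle pad between them. Put the bearing over the hub's boss so that it lies flat on the flange. Let go of everything and leave the oil bottle standing where it is.

Things in the scene. Friction and masses are not known exactly. Their poses are not given: they have to be found in the camera images.
- housing: Reference, fixed: round ribbed die-cast aluminium gear housing, 130 mm across the rim, 50 mm high, at one end (left or right) of the row of pads. Origin: centre of its underside, on the bench; z up.
- vblock: Reference, fixed: steel machinist's V-block, 90 mm long (its x axis, along the groove), 80 mm wide, 60 mm high, at the other end of the row from the housing. Origin: centre of its underside; z up.
- pad_left: Round flat brown cork pad, 80 mm across, 3 mm thick, fixed to the bench; the one farthest to the robot's left (+y) of the three. It lies beside the housing or beside the V-block, whichever is at the left end. Origin: centre of its underside (its top is 3 mm higher).
- pad_middle: Identical cork pad, the middle one of the three. Origin: centre of its underside.
- pad_right: Identical cork pad, the one farthest to the robot's right (-y). It lies beside whichever reference is at the right end. Origin: centre of its underside.
- hub: Loose turned steel flanged hub, about 0.45 kg, standing flange down: flange 64 mm across and 14 mm thick with six small dark holes, and on it a solid plain boss 26 mm across, from 14 to 42 mm above the underside. Easily gripped by the boss. Origin: centre of the underside; z up.
- bearing: Loose steel bearing lying flat: a ring 56 mm outside, 36 mm bore, 14 mm high, with a circle of small dark balls on top; about 0.15 kg. Its bore passes over the hub's boss with 5 mm to spare all round. Can be gripped across the outside. Origin: centre of the underside; z up.
- sleeve: Loose plain steel tube standing on end: 38 mm outside, 26 mm bore, 46 mm high, about 0.21 kg. Origin: centre of the underside; z up.
- gear: Loose steel gear standing with its stem up: toothed wheel 54 mm across the teeth, 20 mm thick, with a slender stem 16 mm across, from 20 to 50 mm above the underside; about 0.32 kg. Easily gripped by the stem. Origin: centre of the underside; z up.
- oil: Bystander: yellow plastic oil bottle with a white cap, 52 mm across, 120 mm tall, standing to the left of the loose parts. Leave it standing there. Origin: centre of its underside; z up.

How it is judged:
By the outcome, as a careful person would: the job done as asked, in the order asked, and still so for the second after the job is handed in, with the robot touching nothing.
It also fails if it takes over 88 s, if anything falls off the work surface, if the arm or the gripper's body presses on something with over 40 N, if the wrist force passes 120 N, or if a joint passes its speed limit or range.

## Working session

There is one attempt and no reset: what is moved stays moved. The work goes in short steps, each a Python script; the robot and the scene stay as the last script left them, time stands still between calls to the robot, and variables do not carry over. Pictures are saved under pics/ and viewed, at most 14 in all, crops included, and the job is handed in when it is done.

```bash
mkdir -p pics; ls
python3 - <<'E'
from bench import *
import cv2
for n in ("scene","side","wrist"):
    p=camera_params(n); im=read_camera(n); cv2.imwrite(f"pics/{n}0.png",im[:,:,::-1])
    print(n,p)
s=read_state(); print(s)
E
```

```text
pics
scene {'camera_matrix': array([[448.96035583,   0.        , 329.69796632],
       [  0.        , 448.96035583, 234.80572464],
       [  0.        ,   0.        ,   1.        ]]), 'dist': array([-0.05645734,  0.        ,  0.        ,  0.        ,  0.        ]), 'cam_to_world': array([[-0.35613275, -0.72034399,  0.59520921,  1.09630128],
       [ 0.93436404, -0.28238725,  0.21730457,  0.21380097],
       [ 0.01154545,  0.63353136,  0.77363087,  0.71494605],
       [ 0.        ,  0.        ,  0.        ,  1.        ]])}
side {'camera_matrix': array([[576.4613687 ,   0.        , 318.68899036],
       [  0.        , 576.4613687 , 245.96494775],
       [  0.        ,   0.        ,   1.        ]]), 'dist': array([-0.13965309,  0.        ,  0.        ,  0.        ,  0.        ]), 'cam_to_world': array([[-0.91027326,  0.26261646, -0.32005499,  0.17542679],
       [-0.41351404, -0.61447329,  0.67188445,  0.81923401],
       [-0.02021733,  0.74394568,  0.6679342 ,  0.81032289],
       [ 0.        ,  0.        ,  0.        ,  1.        ]])}
wrist {'camera_matrix': array([[353.07393252,   0.
[... 477 characters left out ...]
ock': 0.15, 'joints': array([-1.39500819e+00,  2.87001890e-01,  1.57785300e+00,  5.20903110e-07,
        1.27857140e+00, -1.49995902e-01]), 'qvel': array([-0.00106837, -0.00204423, -0.00409186,  0.0008821 , -0.00106745,
        0.00046447]), 'effort': array([ 1.16921241e-03, -4.06599104e+01, -2.93143040e+01, -1.45924105e-04,
        3.89492372e-03,  1.12229191e-06]), 'position': array([ 0.21596725, -0.63893051,  0.20393183]), 'eef_rot': array([ 9.86762001e-01,  1.62172476e-01, -1.15737303e-05, -9.16743754e-04]), 'wrist_force': array([-0.76283328,  0.17522023, -0.23783684]), 'wrist_torque': array([-0.03808337, -0.01388066, -0.02852246]), 'grip_force': 0.0, 'gripper_width': 0.0853066126639093}
```

View pics/scene0.png

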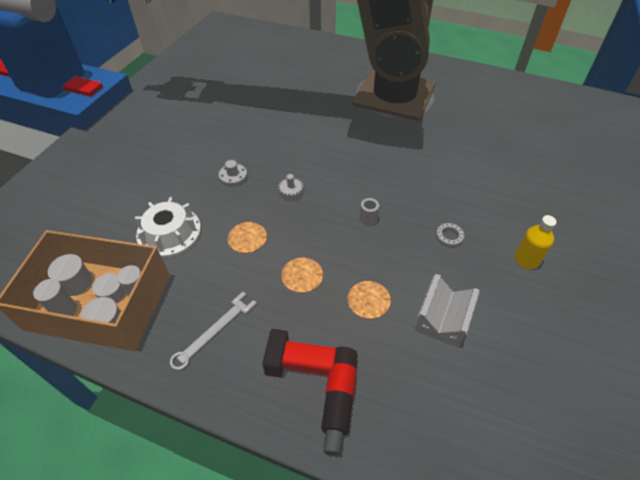

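View pics/side0.png

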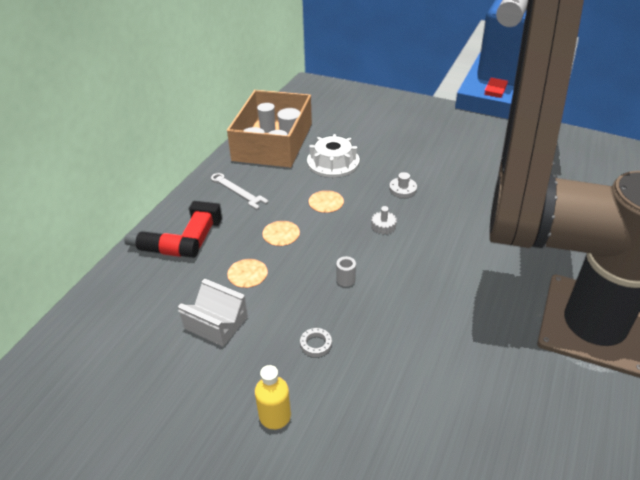

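The housing is at the right end (−y), with its scene position at about (168,225). The V-block is at the left, at about (448,310). Parts in the scene view: hub (232,172), gear (290,187), sleeve (370,210), bearing (451,234), oil bottle (535,245). I'll enlarge the part areas and segment the pads.

```bash
cat > h.py <<'E'
import numpy as np, cv2
from bench import *
def ray(n,uv,p=None):
    p=p or camera_params(n); T=p["cam_to_world"]
    u=cv2.undistortPoints(np.array([[uv]],float),p["camera_matrix"],p["dist"])[0,0]
    return T[:3,3], T[:3,:3]@np.array([u[0],-u[1],-1])
def at(n,uv,z,p=None):
    o,d=ray(n,uv,p); return (o+d*(z-o[2])/d[2])[:2]
def proj(n,P,p=None):
    p=p or camera_params(n); T=p["cam_to_world"]
    c=(np.atleast_2d(P)-T[:3,3])@T[:3,:3]
    return cv2.projectPoints(c*[1,-1,-1],np.zeros(3),np.zeros(3),p["camera_matrix"],p["dist"])[0][:,0]
def pads(n,im):
    hsv=cv2.cvtColor(im,cv2.COLOR_RGB2HSV)
    m=cv2.inRange(hsv,(5,80,140),(20,255,255)); m=cv2.morphologyEx(m,cv2.MORPH_CLOSE,np.ones((5,5)))
    out=[]
    for c in cv2.findContours(m,cv2.RETR_EXTERNAL,cv2.CHAIN_APPROX_NONE)[0]:
        if cv2.contourArea(c)<300: continue
        w=np.array([at(n,q[0].astype(float),.003) for q in c]).astype(np.float32)
        (x,y),r=cv2.minEnclosingCircle(w); h=cv2.convexHull(w); M=cv2.moments(h)
        out.append((M['m10']/M['m00'],M['m01']/M['m00'],r))
    return np.round(out,4)
E
python3 - <<'E'
from h import *
for n,b,k in (("scene",(205,150,475,255),2.9),("side",(295,165,430,365),3)):
    im=cv2.imread(f"pics/{n}0.png"); print(n,pads(n,im[:,:,::-1].copy()))
    x0,y0,x1,y1=b
    cv2.imwrite(f"pics/{n}0c.png",cv2.resize(im[y0:y1,x0:x1],None,fx=k,fy=k,interpolation=cv2.INTER_CUBIC))
S=dict(hub=((231,164),(404,178),.042),gear=((290,179),(385,210),.05),sleeve=((370,205),(346,264),.046),bearing=((451,234),(316,341),.014))
for k,(a,b,z) in S.items(): print(k,at("scene",a,z),at("side",b,z))
E
```

```text
scene [[ 0.6645  0.1348  0.0405]
 [ 0.6587 -0.0015  0.041 ]
 [ 0.8175 -0.4058  0.1538]
 [ 0.6145 -0.1421  0.0411]]
side [[ 0.6111 -0.1401  0.0413]
 [ 0.9285 -0.4636  0.1527]]
hub [ 0.46833662 -0.25248244] [ 0.45990191 -0.24363929]
gear [ 0.4719389  -0.10651439] [ 0.45764011 -0.10474286]
sleeve [0.47813063 0.07449049] [0.47212171 0.07691454]
bearing [0.46480357 0.24631797] [0.45818832 0.24712187]
```

View pics/scene0c.png

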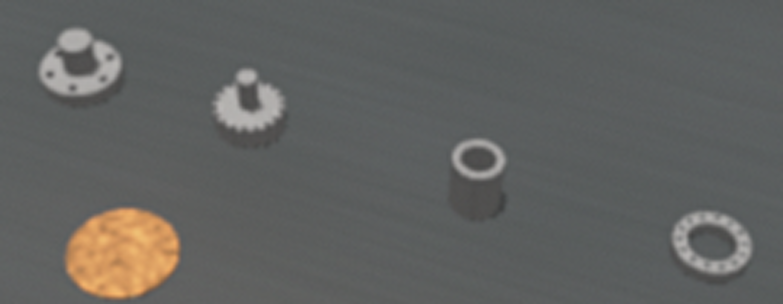

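View pics/side0c.png

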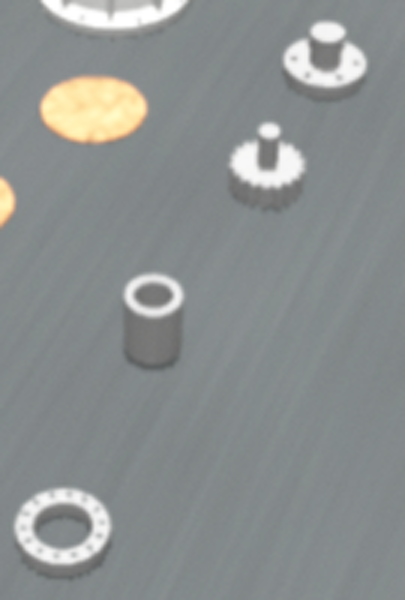

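Crop readings, converted to full-image pixels, are below.

| Part | Scene | Side |
|---|---|---|
| Hub boss top | (230.9,163.8) | (404.3,176) |
| Gear stem top | (289.8,175.9) | (384.7,208.7) |
| Sleeve top | (369.8,204.8) | (346,263) |
| Bearing | (450.2,233.4) | (316,340.3) |

All the sizes and reaches are plausible. Next I'll refine with two wrist pictures from above.

Run:
```python
from h import *
import json
S=dict(hub=((230.9,163.8),(404.3,176),.042),gear=((289.8,175.9),(384.7,208.7),.05),sleeve=((369.8,204.8),(346,263),.046),bearing=((450.2,233.4),(316,340.3),.014))
for k,(a,b,z) in S.items(): print(k,at("scene",a,z).round(4),at("side",b,z).round(4))
print("housing top",at("scene",(164,217),.05),at("side",(333,147),.05),"oilcap",at("side",(269,374),.12))
q=[1,0,0,0]
for i,y in enumerate((-.15,.15)):
    move_pose([.50,y,.20],q); hold(.3)
    p=camera_params("wrist"); im=read_camera("wrist"); cv2.imwrite(f"pics/w{i}.png",im[:,:,::-1])
    json.dump({k:v.tolist() for k,v in p.items()},open(f"w{i}.json","w"))
s=read_state(); print(s["clock"],s["position"],s["joints"])
```

```text
hub [ 0.4678 -0.253 ] [ 0.4617 -0.2515]
gear [ 0.4633 -0.1108] [ 0.4597 -0.1087]
sleeve [0.4777 0.0739] [0.4732 0.0743]
bearing [0.4638 0.2445] [0.4588 0.2457]
housing top [ 0.6620273  -0.29527819] [ 0.6577048  -0.29009947] oilcap [0.45756681 0.40610692]
4.0333 [0.50021537 0.14932269 0.19999235] [ 9.56074423e-02 -4.94778257e-02  1.95431968e+00 -4.12527963e-05
  1.23676877e+00  1.66764295e+00]
```

View pics/w0.png

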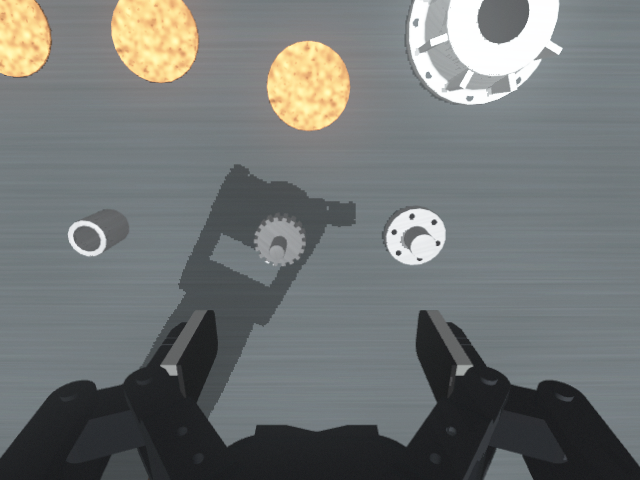

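View pics/w1.png

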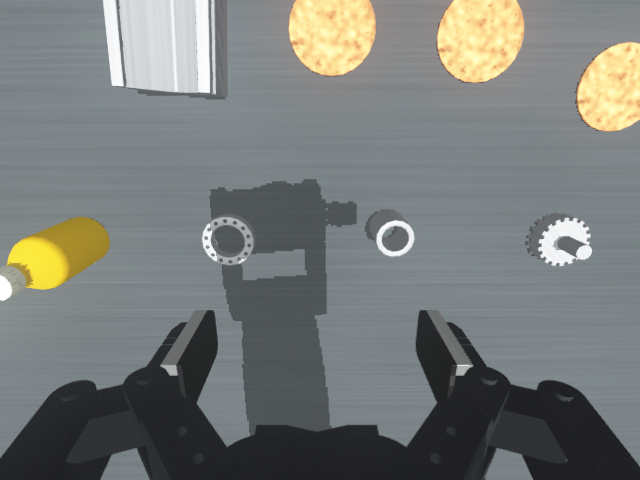

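In w0: hub boss top at (423,244), gear stem top (278,254), sleeve top (88,239). In w1: bearing (228,241), sleeve top (395,238), gear stem top (584,250). The pads are partly cut off, so I'll take one more look centred on them.

Run:
```python
from h import *
import json
P=[{k:np.array(v) for k,v in json.load(open(f"w{i}.json")).items()} for i in (0,1)]
for n,i,uv,z in (("hub",0,(423,244),.042),("gear",0,(278,254),.05),("gear",1,(584,250),.05),("sleeve",0,(88,239),.046),("sleeve",1,(395,238),.046),("bearing",1,(228,241),.014),("vb corner",1,(112,90),.06),("vb c2",1,(213,94),.06),("housing rim",0,(407,40),.01)):
    print(n,at("wrist",uv,z,P[i]).round(4))
move_pose([.58,-.0,.24],[1,0,0,0]); hold(.3)
p=camera_params("wrist"); im=read_camera("wrist"); cv2.imwrite("pics/w2.png",im[:,:,::-1])
s=read_state();print(s["clock"],pads("wrist",im))
S=cv2.imread("pics/side0.png")
b,g,r=cv2.split(S); print(S[233,281],S[273,248],S[201,326],im[100:400:60,320].tolist())
for x,y in((.05,0),):pass
for X,Y in ((.468,-.253),(.66,.133),(.614,-.141)):
  for Z in (.018,.1):
    print(inverse_kinematics([X,Y,Z],[1,0,0,0]))
```

```text
hub [ 0.4673 -0.2554]
gear [ 0.4598 -0.1129]
gear [ 0.4642 -0.1111]
sleeve [0.4738 0.0724]
sleeve [0.4752 0.0732]
bearing [0.461  0.2439]
vb corner [0.6073 0.3156]
vb c2 [0.604  0.2335]
housing rim [ 0.6519 -0.2321]
5.1167 [[ 0.6133 -0.1423  0.0403]
 [ 0.6575 -0.0015  0.0401]
 [ 0.6633  0.135   0.0402]]
[184 242 255] [186 243 255] [183 241 255] [[255, 237, 165], [247, 201, 134], [118, 125, 128], [116, 124, 128], [117, 125, 129]]
[-6.86410828e-01  2.12482931e-01  2.04698807e+00 -4.44089210e-16
  8.82121654e-01  8.84385499e-01]
[-6.86410828e-01  8.60926503e-02  2.01236354e+00 -4.44089210e-16
  1.04313646e+00  8.84385499e-01]
[ 4.84191095e-02  4.79567153e-01  1.69007432e+00 -4.44089210e-16
  9.71951183e-01  1.61921544e+00]
[ 4.84191095e-02  3.78803232e-01  1.65930315e+00 -4.44089210e-16
  1.10348627e+00  1.61921544e+00]
[-3.86584216e-01  3.99092858e-01  1.80382664e+00 -4.44089210e-16
  9.38673153e-01  1.18421211e+00]
[-3.86584216e-01  2.91322590e-01  1.77235186e+00 -4.44089210e-16
  1.07791820e+00  1.18421211e+00]
```

View pics/w2.png

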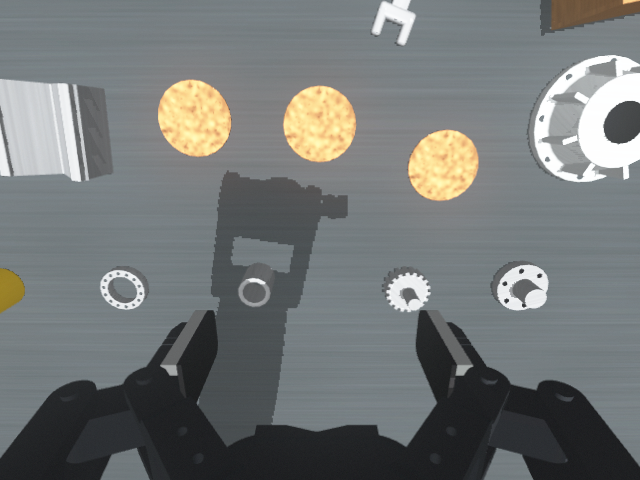

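The pads come out round with r≈40 mm, and the wrist and scene positions agree to about 1 mm. I'll centre each part by squeezing it at 90° first, then grip, carry and place it. The hub goes first.

```bash
cat >> h.py <<'E'
Q0=[1,0,0,0]; Q9=[.5**.5,.5**.5,0,0]
def st(m):
    s=read_state(); print(m,round(s["clock"],1),s["position"].round(4),"w",round(float(s["gripper_width"]),4),"g",round(float(s["grip_force"]),1),"F",s["wrist_force"].round(1),flush=True)
def pick(xy,z,opn,f=40):
    x,y=xy; move_pose([x,y,z+.075],Q9); command_gripper(opn,20); movel([x,y,z],vel=.12)
    st("down"); command_gripper(0,20); st("sq"); command_gripper(opn); movel([x,y,z],Q0,vel=.1) if False else move_pose([x,y,z],Q0)
    command_gripper(0,f); st("grip"); movel([x,y,z+.1],vel=.15); st("up")
def place(xy,z,opn):
    x,y=xy; move_pose([x,y,z+.06],Q0); st("over"); movel([x,y,z],vel=.08); hold(.2); st("low")
    command_gripper(opn); st("open"); movel([x,y,z+.1],vel=.2)
PR,PM,PL=(.6137,-.1422),(.6579,-.0015),(.6637,.1349)
E
python3 - <<'E'
from h import *
pick((.467,-.2545),.018,.050)
place(PR,.018+.004,.050)
st("end")
E
```

```text
down 8.1 [ 0.4675 -0.2549  0.0185] w 0.0498 g 0.0 F [ 0.7 -0.1 -0.3]
sq 8.7 [ 0.4671 -0.2545  0.0182] w 0.0001 g 0.0 F [-0.2  0.6 -0.9]
grip 11.1 [ 0.467  -0.2545  0.018 ] w 0.0002 g 0.0 F [ 0.5  0.4 -0.4]
up 12.0 [ 0.4664 -0.254   0.117 ] w -0.0004 g 0.0 F [-0.2  0.6  0.3]
over 12.7 [ 0.6128 -0.1425  0.0811] w 0.0001 g 0.0 F [-0.5  0.1 -0.3]
low 13.8 [ 0.6143 -0.1423  0.0228] w -0.0002 g 0.0 F [ 0.4  0.6 -0.2]
open 14.4 [ 0.6137 -0.1422  0.022 ] w 0.05 g 0.0 F [-0.3 -0.3 -0.2]
end 15.0 [ 0.613  -0.1419  0.121 ] w 0.0501 g 0.0 F [-0.6 -0.1 -0.4]
```

The fingers closed on nothing (width 0), so I need to see where the hub is.

Run:
```python
from h import *
import json
p=camera_params("wrist"); w=read_camera("wrist"); s=read_camera("scene"); st("now")
json.dump({k:v.tolist() for k,v in p.items()},open("w3.json","w"))
for n,i in (("w3",w),("s3",s)): cv2.imwrite(f"pics/{n}.png",i[:,:,::-1])
c=cv2.resize(s[130:330,130:430],(600,400),interpolation=cv2.INTER_CUBIC)
cv2.imwrite("pics/c3.png",np.hstack([cv2.resize(w,(400,300)),cv2.resize(c,(400,300))])[:,:,::-1])
print(proj("wrist",[[.467,-.2545,.042],[.467,-.2545,0]]),proj("scene",[[.467,-.2545,.042]]))
t=read_state(); print(p["cam_to_world"][:3,3]-t["position"])
```

```text
now 15.1 [ 0.6121 -0.1416  0.1194] w 0.05 g 0.0 F [-0.   0.6 -0.6]
[[445.08583129 395.14583573]
 [430.67883291 363.58637051]] [[230.49546724 163.40411896]]
[ 0.08643945 -0.00030266  0.17129545]
```

View pics/c3.png

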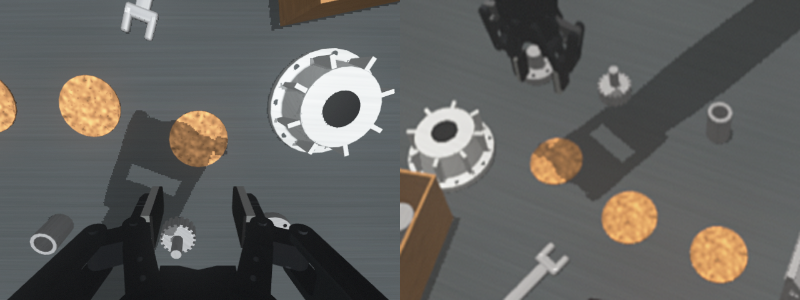

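The hub hasn't moved, and the gripper seems not to have been where expected. I'll check the projected TCP against the gripper in all the cameras.

Run:
```python
from h import *
import json
s=cv2.imread("pics/s3.png"); w=cv2.imread("pics/w3.png"); d=read_camera("side")[:,:,::-1].copy()
t=read_state()["position"]; pw={k:np.array(v) for k,v in json.load(open("w3.json")).items()}
def mk(im,n,P,col,p=None):
    u=proj(n,P,p)[0]; cv2.circle(im,(int(round(u[0])),int(round(u[1]))),3,col,1); print(n,u.round(1))
for im,n,p in ((s,"scene",None),(d,"side",None),(w,"wrist",pw)):
    mk(im,n,t,(0,0,255),p); mk(im,n,[t[0],t[1],.003],(255,0,0),p); mk(im,n,[.467,-.2545,.042],(0,255,0),p)
a=cv2.resize(s[100:280,160:400],(400,300),interpolation=3); b=cv2.resize(d[80:305,250:550],(400,300),interpolation=3)
cv2.imwrite("pics/c4.png",np.vstack([np.hstack([a,b]),np.hstack([cv2.resize(w,(400,300)),np.zeros((300,400,3),np.uint8)])]))
```

```text
scene [239.4 195.9]
scene [247.6 235.8]
scene [230.5 163.4]
side [325.  157.9]
side [325.7 200.5]
side [402.5 174.8]
wrist [316.1 286.7]
wrist [316.4 224.5]
wrist [443.9 395. ]
```

View pics/c4.png

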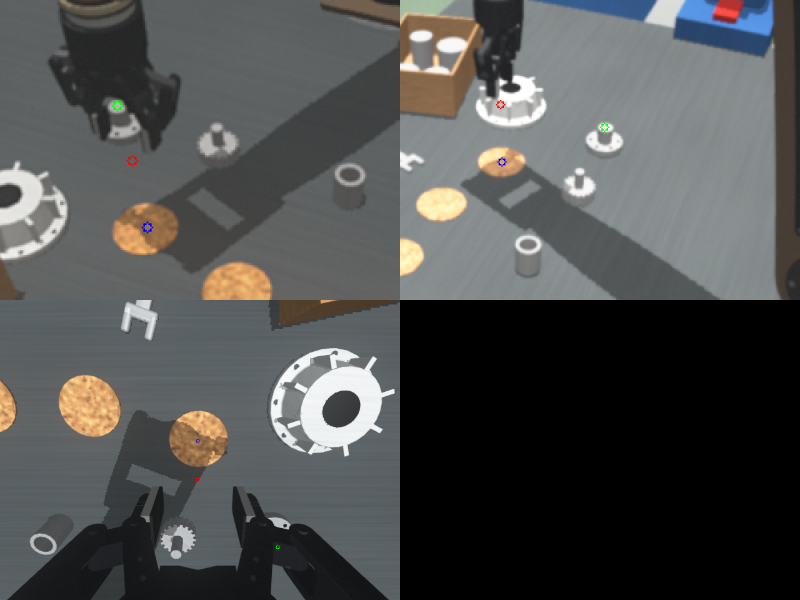

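The tips look 10–20 mm above the reported TCP. I'll close the fingers and measure the tip directly in enlarged views.

Run:
```python
from h import *
command_gripper(0); st("shut")
t=read_state()["position"]; tiles=[]
for n,sc in (("scene",6),("side",6),("wrist",3)):
    p=camera_params(n); im=read_camera(n)[:,:,::-1].copy(); u=proj(n,t,p)[0]
    h,wd=int(300/sc),int(400/sc); x0=int(u[0]-wd/2); y0=int(u[1]-h*.6)
    c=cv2.resize(im[y0:y0+h,x0:x0+wd],(400,300),interpolation=3); c=cv2.convertScaleAbs(c,alpha=1.6,beta=25)
    for dz,col in ((0,(0,0,255)),(.02,(0,255,0)),(.04,(255,255,0))):
        v=proj(n,t+[0,0,dz],p)[0]; cv2.circle(c,(int((v[0]-x0+.5)*sc),int((v[1]-y0+.5)*sc)),4,col,1)
    tiles.append(c)
cv2.imwrite("pics/c5.png",np.vstack([np.hstack(tiles[:2]),np.hstack([tiles[2],tiles[2]*0])]))
```

```text
shut 15.7 [ 0.6137 -0.1422  0.122 ] w 0.0001 g 0.0 F [0.2 0.3 1.3]
```

View pics/c5.png

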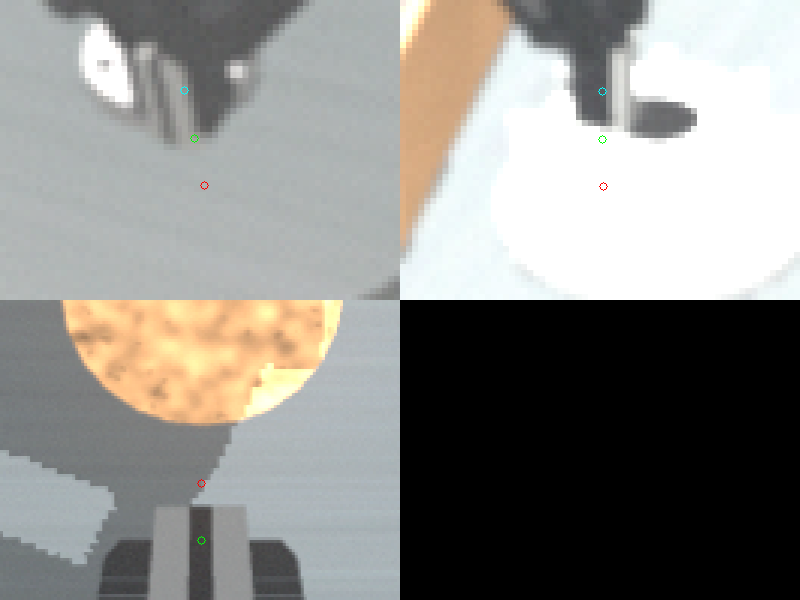

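The shut tips are about 25–28 mm above the reported TCP in all three views, which explains the miss: they were just above the 42 mm boss. I'll measure the exact offset with a gentle touch on the empty right pad.

Run:
```python
from h import *
x,y=PR
movel([x,y,-.008],vel=.2); hold(.2); st("a")
f0=read_state()["wrist_force"][2]; z=-.008
try:
    while z>-.036:
        z-=.001; movel([x,y,z],vel=.05); s=read_state()
        if abs(s["wrist_force"][2]-f0)>4: break
except PlanningError as e: print(e)
st("z %.4f"%z); movel([x,y,.03],vel=.2); st("b")
```

```text
a 16.9 [ 0.6151 -0.1427 -0.006 ] w -0.0 g 0.0 F [0.7 0.3 0.1]
z -0.0240 20.9 [ 0.6138 -0.1422 -0.0232] w -0.0001 g 2.7 F [-2.5  1.2  5. ]
b 21.3 [ 0.6145 -0.1425  0.0308] w 0.0 g 0.0 F [ 0.6 -0.1 -0.8]
```

Contact came at TCP z = −0.0235 on the 3 mm pad, so the true tips are 26.5 mm above the reported TCP. I'll correct for that and redo the hub, with a check on the grip width.

```bash
cat >> h.py <<'E'
D=.0265
_p,_l=pick,place
def job(xy,tip,opn,w,dst,up=.0035,f=40):
    pick(xy,tip-D,opn,f); g=read_state()["gripper_width"]
    if abs(g-w)>.004: print("BAD GRIP",g); return False
    place(dst,tip-D+up,opn); return True
E
python3 - <<'E'
from h import *
print(job((.467,-.2545),.018,.050,.026,PR)); st("end")
E
```

```text
down 24.2 [ 0.4675 -0.2549 -0.0079] w 0.0497 g 0.0 F [0.2 0.3 0.2]
sq 24.6 [ 0.4669 -0.255  -0.0073] w 0.0252 g 20.4 F [-3.4  1.   6.2]
grip 26.7 [ 0.4672 -0.2549 -0.0082] w 0.0245 g 39.7 F [-0.2 -0.1  1.7]
up 27.5 [ 0.466  -0.2536  0.09  ] w 0.0245 g 39.5 F [ 0.8  0.2 -4.1]
over 28.2 [ 0.6128 -0.1418  0.0535] w 0.0251 g 39.5 F [-0.4  0.8 -4.9]
low 29.4 [ 0.6136 -0.1421 -0.0051] w 0.0244 g 39.9 F [-1.7  0.1 -1.3]
open 29.7 [ 0.6143 -0.1425 -0.0045] w 0.0501 g 0.0 F [ 0.1 -0.4 -0.5]
True
end 30.4 [ 0.613  -0.1419  0.0941] w 0.0501 g 0.0 F [ 0.2 -0.2 -0.3]
```

The hub was gripped, with the width showing the boss and the force showing its weight, and then placed. The sleeve and gear are next.

Run:
```python
from h import *
if job((.475,.073),.012,.060,.038,PL): print(job((.4635,-.1115),.024,.042,.016,PM))
move_pose([.58,0,.24],Q0); hold(.2); st("end")
p=camera_params("wrist"); im=read_camera("wrist"); cv2.imwrite("pics/w6.png",im[:,:,::-1])
import json; json.dump({k:v.tolist() for k,v in p.items()},open("w6.json","w"))
cv2.imwrite("pics/c6.png",cv2.resize(im[60:230,130:530],None,fx=2,fy=2,interpolation=3)[:,:,::-1])
```

```text
down 32.5 [ 0.4756  0.073  -0.014 ] w 0.0598 g 0.0 F [0.6 1.2 0.6]
sq 32.9 [ 0.4757  0.073  -0.0134] w 0.038 g 20.1 F [-2.5  0.3  5.7]
grip 34.9 [ 0.4752  0.0729 -0.0143] w 0.0378 g 40.4 F [-1.  -0.7  2.2]
up 35.8 [0.4739 0.0731 0.0843] w 0.0379 g 40.3 F [ 0.2  0.4 -2.4]
over 36.6 [0.6621 0.1346 0.0475] w 0.0378 g 40.3 F [-0.4  0.1 -1.6]
low 37.7 [ 0.6637  0.1349 -0.0112] w 0.0378 g 40.4 F [-2.1 -1.2  0.1]
open 38.0 [ 0.6641  0.1349 -0.0108] w 0.0599 g 0.0 F [-0.4 -0.6  0.6]
down 41.6 [ 0.4641 -0.1117 -0.002 ] w 0.0419 g 0.0 F [-0.1 -0.7  0.2]
sq 41.9 [ 0.4637 -0.1118 -0.0016] w 0.0151 g 20.1 F [-2.5 -0.5  6.8]
grip 44.0 [ 0.4636 -0.1115 -0.0024] w 0.0145 g 39.0 F [-0.4  0.2  1.1]
up 44.9 [ 0.4625 -0.111   0.0963] w 0.0145 g 39.0 F [-0.1  0.3 -2.4]
over 45.8 [ 0.6567 -0.0019  0.0599] w 0.0145 g 39.0 F [-0.9  0.  -2.6]
low 46.9 [ 0.658  -0.0015  0.0007] w 0.0143 g 39.1 F [ 0.6 -0.1 -3. ]
open 47.2 [ 0.6584 -0.0016  0.0014] w 0.042 g 0.0 F [-0.2 -0.9 -0.1]
True
end 48.8 [5.794e-01 1.000e-04 2.369e-01] w 0.0425 g 0.0 F [-0.4  0.2 -0. ]
```

View pics/c6.png

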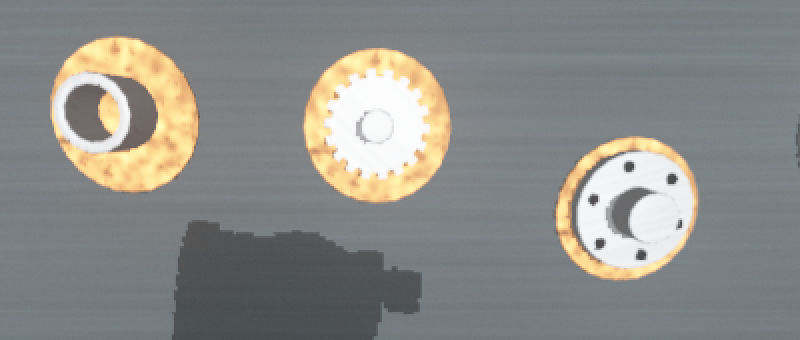

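All three parts stand upright near their pad centres. Crop readings: sleeve top (95,112), gear stem (377,126), hub boss (653,217). I'll check the offsets, then fit the bearing.

Run:
```python
from h import *
import json
p={k:np.array(v) for k,v in json.load(open("w6.json")).items()}
for n,uv,z,d in (("sleeve",(95,112),.049,PL),("gear",(377,126),.053,PM),("hub",(653,217),.045,PR)):
    print(n,at("wrist",(uv[0]/2+130-.25,uv[1]/2+60-.25),z,p).round(4),d)
print(job((.4615,.2442),.0,.072,.056,PR,up=.018))
move_pose([.58,0,.24],Q0); hold(.2); st("end")
im=read_camera("wrist"); sc=read_camera("scene")
cv2.imwrite("pics/c7.png",np.vstack([cv2.resize(im[80:230,130:530],(800,300),interpolation=3),cv2.resize(sc[170:350,130:610],(800,300),interpolation=3)])[:,:,::-1])
```

```text
sleeve [0.6655 0.1338] (0.6637, 0.1349)
gear [ 0.6591 -0.0012] (0.6579, -0.0015)
hub [ 0.6154 -0.1412] (0.6137, -0.1422)
down 51.2 [ 0.4621  0.2444 -0.026 ] w 0.0719 g 0.0 F [-1.4  0.5  0.3]
sq 51.5 [ 0.4623  0.2445 -0.0251] w 0.0547 g 21.0 F [-1.1 -0.8  6. ]
grip 53.6 [ 0.4616  0.2443 -0.0259] w 0.0541 g 41.6 F [-3.  -0.7  4.8]
up 54.4 [0.4605 0.2439 0.0723] w 0.0546 g 42.3 F [ 0.5  0.1 -2. ]
over 55.9 [ 0.6135 -0.1409  0.0513] w 0.0541 g 42.3 F [-0.9  0.3 -1.2]
low 57.0 [ 0.6137 -0.1422 -0.0088] w 0.0539 g 42.4 F [-0.5 -0.2  0.2]
open 57.3 [ 0.614  -0.1423 -0.0084] w 0.072 g 0.0 F [-0.3 -0.3  0.1]
True
end 59.0 [ 0.5794 -0.001   0.2376] w 0.0718 g 0.0 F [ 0.2 -0.5  0.2]
```

View pics/c7.png

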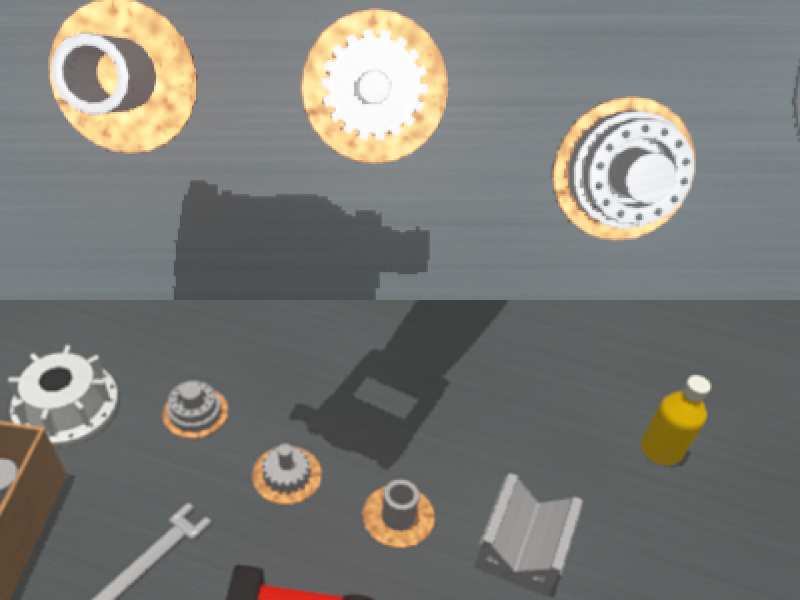

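The picture shows the bearing flat on the hub's flange around the boss, at about (642,172). The gear is at (375,87) and the sleeve at about (95,72), each within about 2 mm of its pad centre, and the oil bottle is standing untouched. I'm handing in.

```bash
python3 -c "
from bench import *
print(finish_job())"
```

```text
the job is handed in; nothing more can be done
None
```

The job is handed in at about 59 s of the 88 s allowed: hub with the bearing flat on its flange, gear and sleeve all stand upright within about 2 mm of their pad centres, the oil bottle was not touched, and the first hub grasp had closed on nothing (the fingertips sit 26.5 mm above the reported TCP, since corrected for).

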